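Put the tall paste pen back in the bench cup

TASK

Take the tall paste-dispensing pen out of the black parking block and stand it upright, black cap down, in the steel holder cup, all the way down on the cup's bottom, and let go of it. Leave the short pen and the nut driver standing in the block.

Things in the scene. Friction and masses are not known exactly. Their poses are not given: they have to be found in the camera images.
- pen_mid (a point): The tall paste pen: round, 160 mm long, 18 mm in diameter, 30 to 65 g; lower 40 mm black cap with flat foot, white barrel above, black 12 mm button on the top 10 mm. Point on its axis half-way up, 80 mm above its foot; z along it to the button, up at the start. It stands loose and upright in one of the block's three sockets (which one varies), its foot 10 mm above the bench.
- cup_mouth (a point): Holder cup: open round steel tube on a black foot plate 80 x 80 x 7 mm, fixed to the bench. Outer diameter 52 mm, inner 46 mm, rim 90 mm above the bench, flat bottom 10 mm above the bench, so 80 mm deep. Point: centre of its mouth at rim height, z up. It is not the squat black tip-cleaner pot full of brass wool (80 mm wide, 40 mm high).
- short_mid (a point): Bystander: short pen of the same look, 18 mm in diameter, 100 mm long, in another socket of the block. Point on its axis half-way up; z along it, up at the start. The block is black, fixed, 200 x 50 x 35 mm, its three equal sockets 21 mm wide, 25 mm deep, 65 mm apart in a straight row; socket floors 10 mm above the bench. Top of the short pen: 110 mm above the bench.
- driver_mid (a point): Bystander: nut driver 120 mm long, handle up in the remaining socket of the block: steel socket 18 mm wide at the foot, thin shank, black handle up to 25 mm wide. Point on its axis half-way up, 60 mm above its foot; z along it, up at the start. Its top is 130 mm above the bench.
Not all that is in view belongs to the job. What is shaped like the part that bears pen_mid but brown or turquoise is not meant.

How it is judged:
At the end, for the whole second after the job is handed in: The tall pen stands cap down in the cup: its middle within 30 mm of the cup axis and from 20 mm below to 12 mm above the rim, leaning under 0.45 rad. The short pen and the nut driver stand in the block, each within 30 mm of its start and leaning under 0.35 rad (horizontal distance between pen_mid and cup_mouth below 0.03 m and z of pen_mid in the frame of cup_mouth between -0.02 and 0.012 m and angle between pen_mid's own z axis and vertical below 0.45 rad and angle between each of short_mid, driver_mid's own z axis and vertical below 0.35 rad and distance of each of short_mid, driver_mid from where it was at the start of the episode below 0.03 m); the robot touches nothing.
It fails at once if the short pen is pulled out or knocked over (distance of short_mid from where it was at the start of the episode above 0.03 m or angle between short_mid's own z axis and vertical above 0.35 rad).
It fails at once if the nut driver is pulled out or knocked over (distance of driver_mid from where it was at the start of the episode above 0.03 m or angle between driver_mid's own z axis and vertical above 0.35 rad).
It also fails if it takes over 38 s, if anything falls off the work surface, if the arm or the gripper's body presses on something with over 40 N, if the wrist force passes 120 N, or if a joint passes its speed limit or range.

ROBOT

A 7-joint arm with a two-finger parallel gripper is mounted at the origin on the work surface. World frame = base frame: x ahead of the robot, y to its left, z up, the work surface at z = 0. Lengths are in m, angles in rad, forces in N, time in s.
With the tool pointing down it reaches from about 0.425 to 0.925 m from the base axis. Payload 6.8 kg.
Tool frame: the origin (TCP) lies on the centre line of the jaws, within the pads' length; the fingertips stand bot.tip_reach ahead of it and the grasp point (between the pads) lies 3 mm ahead of it (bot.tip_reach is the distance from the TCP to the fingertips, in m); z points along the fingers, y is the line along which they close (so a half turn about z gives the same grasp; the last joint's range is limited). The gripper opens to 85 mm and grips with 20 to 120 N. Pads are 22 mm wide; open, the fingers measure 114 mm over their backs; the gripper's body (76 mm by 85 mm) begins 54 mm behind the grasp point. The pads swing forward as they close: fully open they stand 13 mm farther back than shut.
Start: joints at [-1.287, 0.477, 0.022, 1.555, -0.011, 1.109, -0.083], TCP at [0.258, 0.624, 0.253] pointing down, gripper open.
Joint ranges: [-2.96, 2.96], [-0.34, 2.1], [-1.41, 1.46], [0.24, 2.44], [-1.37, 4.51], [0.17, 1.92], [-2.96, 2.96]. Speed limits (rad/s): [2.39, 2.39, 3.14, 3.14, 3.14, 3.14, 3.14].

INTERFACE

Orientations are given as a unit quaternion [w, x, y, z].
In Python, from station import bot gives the robot as it stands.
- The arm moves only by the tool jog_arm, never from a script. Its argument "deltas" is a list of rows, each a list of 7 numbers: the shift along the world's x, y, z in m, then the turn, a rotation vector about the world's x, y, z in rad, then the opening, from 0 (shut) to 1 (fully open). In form: [[x, y, z, rx, ry, rz, grip], ...]. A call has 1 to 10 rows; each row shifts and turns the commanded pose from where the row before left it; what a row does not reach is not made up. A row lasts 1/10 s, in which the tool goes at most 50 mm and 8.59 degrees, less where a joint would pass 70% of its speed; a pose out of reach is approached as far as the arm can. A call with a gripper value outside its range is refused whole. The fingers move at their own pace and stop on an object; "newtons" is the grip in N (left out, the last holds). Time passes only in rows, so rows that do not move let the fingers close. It gives the time, the measured TCP pose, the force, the opening and the grip force at its end, in the units of the state.
- bot.get_obs(): the state, without advancing time (a new reading comes with each control period).
- bot.read_camera(name): name is "scene" or "side" or "wrist"; returns a dict with "img" (480x640x3 uint8, red, green, blue), "K" (3x3 intrinsics, pixels), "dist_coeffs" ([k1, k2, p1, p2, k3] as OpenCV has them; the pictures are not rectified), "eye" and "attitude" of the camera in the world. Camera axes: x right, y down, z forward; pixel columns grow to the right and rows downward; lengths in m; the calibration is good to about 2 mm. A picture is of the moment at which its call begins. There is no depth.
- bot.hand_in(): hands the job in; it is judged then, once.
The state is a dict: "t": time; "q": joint angles; "joint_vel": joint speeds; "joint_torque": joint torques, N m; "eef_pos": TCP position; "tool_rot": TCP orientation; "contact_force": force on the tool from outside, world axes, zero at the start; "torque": the same for the moment, N m; "gripper_width": opening from 0.0 (shut) to 1.0 (fully open); "grasp_force": force on a finger pad.
Only numpy, scipy, OpenCV 4.12 (cv2) and the standard library are available. Lean on these libraries where they do the work, as an engineer would, in place of code of your own. Each camera call takes 0.05 s, during which the arm holds its last target. There are 200 camera calls.

## Working session

There is one attempt and no reset: what is moved stays moved. The work goes in short steps, Python scripts to look and compute and a tool call to move; the robot and the scene stay as the last step left them, time stands still between calls to the robot, and variables do not carry over. Pictures are saved under pics/ and viewed, at most 10 in all, crops included, and the job is handed in when it is done.

Besides the shell and the picture viewer there is one more tool, called after "Request:" as name(argument=value, ...), one argument or row to a line, values as JSON. jog_arm: Moves the arm, as the interface text tells. Its arguments: {"type":"object","properties":{"deltas":{"type":"array"},"newtons":{"type":"number"}},"required":["deltas"]}

```bash
mkdir -p pics; cat > h.py <<'E'
import numpy as np, cv2
from scipy.spatial.transform import Rotation as R
from station import bot
def cam(n):
    c=bot.read_camera(n); return c
def rot(c):
    a=np.array(c["attitude"],float)
    return a if a.shape==(3,3) else R.from_quat(a[[1,2,3,0]]).as_matrix()
def ray(c,u,v):
    p=cv2.undistortPoints(np.array([[[u,v]]],float),np.array(c["K"]),np.array(c["dist_coeffs"]))[0,0]
    return np.array(c["eye"]), rot(c)@np.array([p[0],p[1],1])
def onz(c,u,v,z):
    e,d=ray(c,u,v); return e+d*(z-e[2])/d[2]
def proj(c,P):
    Rm=rot(c).T
    return cv2.projectPoints(np.array(P,float).reshape(-1,3),cv2.Rodrigues(Rm)[0],-Rm@np.array(c["eye"]),np.array(c["K"]),np.array(c["dist_coeffs"]))[0][:,0]
E
python3 - <<'E'
from h import *
for n in("scene","side"):
    c=cam(n); cv2.imwrite(f"pics/{n}0.png",c["img"][...,::-1]); print(n,c["eye"],c["attitude"])
o=bot.get_obs();print(o["t"],o["eef_pos"],o["tool_rot"],o["gripper_width"],bot.tip_reach)
E
```

```text
scene [ 1.00159406 -0.59294472  0.68903233] [-0.41600081  0.83714716  0.31721934 -0.15968674]
side [-0.01483237  0.57596582  0.5398353 ] [ 0.17874857 -0.3068008   0.80621183 -0.47322795]
0.1 [0.2575733  0.62336381 0.2523737 ] [-1.01363292e-04  1.94656575e-01  9.80871066e-01 -8.71924676e-04] 0.9941751549378354 0.022
```

View pics/scene0.png

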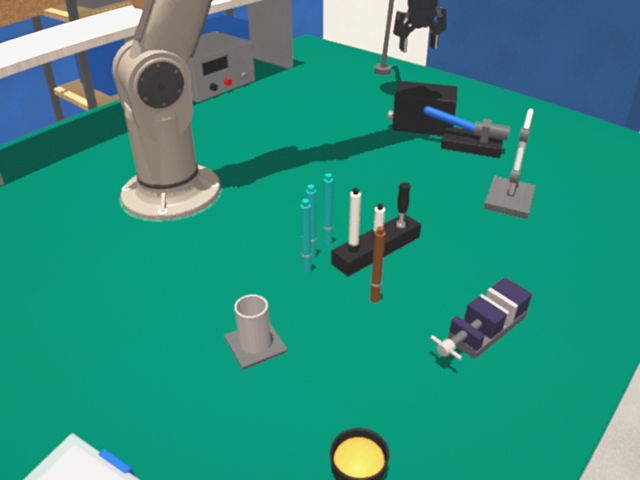

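View pics/side0.png

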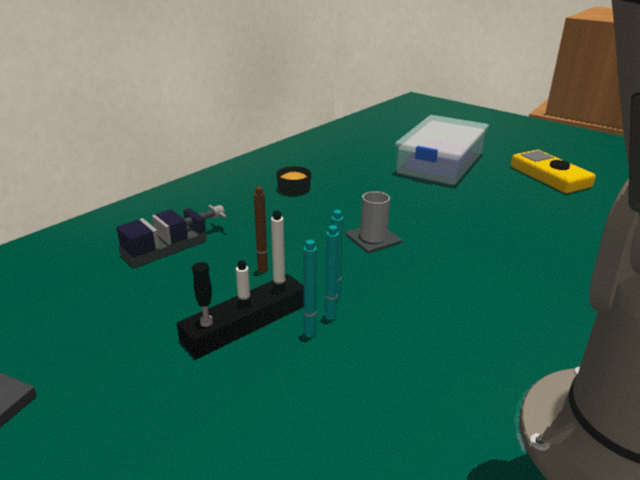

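Scene: the candidates for the tall pen are the white one with its top at (355,192), the short white one at (379,208), brown at (379,230), and turquoise at (306,203), (311,188), (328,177). The white one at (355,192) fits: it is white, tall and in an end socket. The cup is at (252,302), and the brass-wool pot at (359,455) is not the cup. The side view has the tall pen top at (278,215), short pen at (243,265), driver at (202,267) and cup at (375,196).

```bash
python3 - <<'E'
from h import *
s=cam("scene"); d=cam("side")
def tri(a,b):
    e1,d1=ray(s,*a);e2,d2=ray(d,*b);d1/=np.linalg.norm(d1);d2/=np.linalg.norm(d2)
    t=np.linalg.lstsq(np.c_[d1,-d2],e2-e1,rcond=None)[0]
    p,q=e1+d1*t[0],e2+d2*t[1]; return ((p+q)/2).round(4),np.linalg.norm(p-q).round(4)
for n,a,b in[("tall",(355,191),(278,214)),("short",(379.5,207),(242.5,265)),("driver",(404,184),(201.5,265)),("brown",(379.5,229),(260,189)),("tq1",(306,202),(310,244)),("tq1/333",(306,202),(333,229)),("tq2",(311,188),(333,229)),("tq2/310",(311,188),(310,244)),("tq3",(328,177),(310,244)),("tq3/338",(328,177),(337.5,213)),("tq1/338",(306,202),(337.5,213)),("cup",(252,303),(375.5,197))]: print(n,*tri(a,b))
# white barrel mask, axis at known heights
for n,c in(("scene",s),("side",d)):
    hsv=cv2.cvtColor(c["img"],cv2.COLOR_RGB2HSV)
    m=((hsv[...,1]<60)&(hsv[...,2]>130)).astype(np.uint8)
    x0,y0,w,h=(330,170,70,90) if n=="scene" else (225,200,75,105)
    k,l,st,ce=cv2.connectedComponentsWithStats(m[y0:y0+h,x0:x0+w])
    for i in range(1,k):
        if st[i,4]>60: print(n,st[i]+[x0,y0,0,0,0],ce[i]+[x0,y0],onz(c,*(ce[i]+[x0,y0]),.105).round(4))
a=cv2.resize(s["img"][160:320,270:430],None,fx=2.5,fy=2.5,interpolation=2)
b=cv2.resize(d["img"][180:340,180:340],None,fx=2.5,fy=2.5,interpolation=2)
cv2.imwrite("pics/crop.png",np.hstack([a,b])[...,::-1])
E
```

```text
tall [0.4894 0.0737 0.1659] 0.0015
short [0.5001 0.1384 0.1041] 0.0015
driver [0.5103 0.202  0.1306] 0.0013
brown [0.5844 0.0192 0.1573] 0.0022
tq1 [0.4247 0.0449 0.1285] 0.04
tq1/333 [0.4256 0.0189 0.1418] 0.0053
tq2 [0.4124 0.0414 0.1559] 0.0022
tq2/310 [0.4113 0.067  0.1433] 0.031
tq3 [0.4097 0.093  0.1552] 0.0008
tq3/338 [0.4225 0.0491 0.1808] 0.0389
tq1/338 [4.379e-01 1.000e-04 1.566e-01] 0.0027
cup [ 0.5016 -0.1945  0.0917] 0.002
scene [348 191  14  55 530] [354.13396226 218.17169811] [0.4884 0.0769 0.105 ]
scene [373 207  12  25 193] [378.39896373 217.61139896] [0.5209 0.1081 0.105 ]
side [275 237   6  44  95] [277.51578947 259.22105263] [0.4715 0.0941 0.105 ]
side [236 266  12  31 134] [241.7761194  279.79104478] [0.4713 0.165  0.105 ]
```

View pics/crop.png

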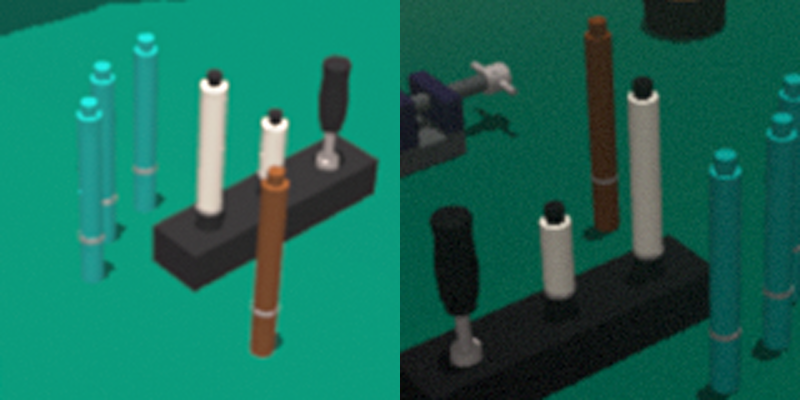

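The crop confirms it: the white pen, top at (213,75) in the left half and (643,85) in the right half, stands in the end socket. The brown and turquoise look-alikes stand outside the block. The pen is at about (0.489, 0.0735) and the cup at (0.502, -0.1945).

Request:
jog_arm(
  deltas=[
    [0.006, -0.015, 0, 0, 0, 0, 0.6],
    [0.012, -0.028, 0, 0, 0, 0, 0.6],
    [0.012, -0.028, 0, 0, 0, 0, 0.6],
    [0.012, -0.028, 0, 0, 0, 0, 0.6],
    [0.012, -0.028, 0, 0, 0, 0, 0.6],
    [0.012, -0.028, 0, 0, 0, 0, 0.6],
    [0.012, -0.028, 0, 0, 0, 0, 0.6],
    [0.012, -0.028, 0, 0, 0, 0, 0.6],
    [0.012, -0.028, 0, 0, 0, 0, 0.6],
    [0.012, -0.028, 0, 0, 0, 0, 0.6],
  ],
  newtons=40,
)

```text
t: 1.2
eef_pos: [0.3721, 0.3556, 0.2533]
tool_rot: [-0.0, 0.195, 0.981, -0.0]
contact_force: [1.0, 0.6, 0.1]
gripper_width: 0.597
grasp_force: 0.0
```

Request:
jog_arm(
  deltas=[
    [0.012, -0.028, 0, 0, 0, 0, 0.6],
    [0.012, -0.028, 0, 0, 0, 0, 0.6],
    [0.012, -0.028, 0, 0, 0, 0, 0.6],
    [0.012, -0.028, 0, 0, 0, 0, 0.6],
    [0.012, -0.028, 0, 0, 0, 0, 0.6],
    [0.012, -0.028, 0, 0, 0, 0, 0.6],
    [0.012, -0.028, 0, 0, 0, 0, 0.6],
    [0.012, -0.028, 0, 0, 0, 0, 0.6],
    [0.008, -0.02, 0, 0, 0, 0, 0.6],
    [0, 0, 0, 0, 0, 0, 0.6],
  ],
)

```text
t: 2.2
eef_pos: [0.4766, 0.1095, 0.2534]
tool_rot: [0.0, 0.197, 0.98, -0.0]
contact_force: [-0.3, -0.2, 0.7]
gripper_width: 0.602
grasp_force: 0.0
```

```bash
python3 - <<'E'
from h import *
c=cam("wrist"); cv2.imwrite("pics/w1.png",c["img"][...,::-1]);o=bot.get_obs();print(o["t"],o["eef_pos"],o["tool_rot"],o["gripper_width"],c["eye"])
print(proj(c,[[.489,.0735,.17],[.489,.0735,.045]]))
E
```

```text
2.25 [0.47599782 0.11157497 0.25329057] [ 7.23888624e-07  1.96196642e-01  9.80564568e-01 -8.04746196e-05] 0.6017419405404439 [0.40976858 0.13747174 0.37327313]
[[266.89146369 299.31405548]
 [284.09967343 237.59855105]]
```

View pics/w1.png

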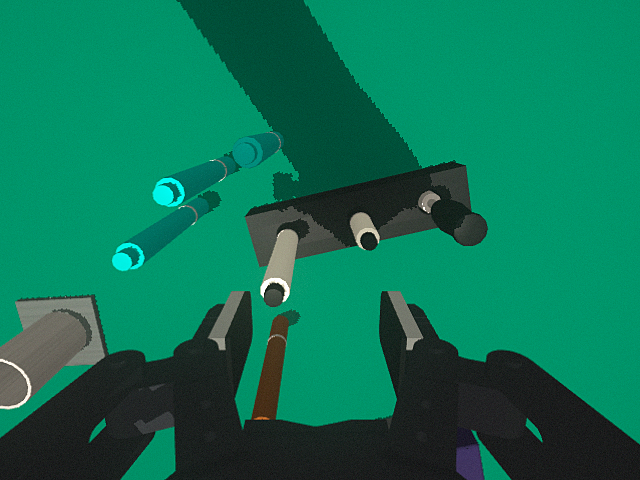

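The wrist view shows the tall pen's button at (274,294), and the barrel meets the block at about (287,234). Brown, turquoise, short pen and driver stay clear.

```bash
python3 - <<'E'
from h import *
c=cam("wrist")
g=cv2.cvtColor(c["img"],cv2.COLOR_RGB2GRAY)[275:315,255:295]
n,l,st,ce=cv2.connectedComponentsWithStats((g<90).astype(np.uint8))
for i in range(1,n): print(st[i],ce[i]+[255,275],onz(c,*(ce[i]+[255,275]),.17))
print(onz(c,274,294,.17),onz(c,287,233,.05), bot.get_obs()["eef_pos"])
E
```

```text
[  5  10  22  25 399] [270.60902256 297.0952381 ] [0.48792519 0.07826396 0.17      ]
[25 36 15  4 41] [288.09756098 312.95121951] [0.50106765 0.08350075 0.17      ]
[0.48690207 0.08087227 0.17      ] [0.48427294 0.0807909  0.05      ] [0.47562537 0.11292646 0.25325976]
```

Request:
jog_arm(
  deltas=[
    [0.007, -0.019, 0, 0, 0, 0, 0.6],
    [0.006, -0.018, 0, 0, 0, 0, 0.6],
    [0, 0, 0, 0, 0, 0, 0.6],
    [0, 0, 0, 0, 0, 0, 0.6],
  ],
)

```text
t: 2.7
eef_pos: [0.4884, 0.0772, 0.2532]
tool_rot: [-0.0, 0.194, 0.981, 0.0]
contact_force: [-1.5, 1.5, -0.5]
gripper_width: 0.601
grasp_force: 0.0
```

```bash
python3 - <<'E'
from h import *
c=cam("wrist");o=bot.get_obs();p=o["eef_pos"];print(p)
x,y=proj(c,[[.4885,.0755,.17]])[0].astype(int);print(x,y)
b=c["img"][y-70:y+70,x-100:x+100].copy()
b=cv2.resize(b,None,fx=4,fy=4); cv2.circle(b,(400,280),5,(255,0,0),-1)
cv2.imwrite("pics/w2.png",b[...,::-1])
E
```

```text
[0.48831145 0.07750254 0.25319212]
313 259
```

View pics/w2.png

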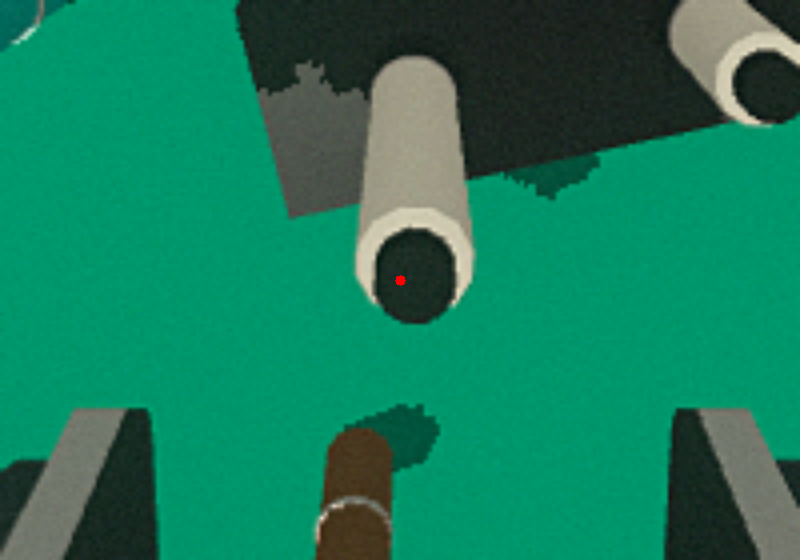

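The button centre at (415,275) is about 2 mm from the prediction at (400,280), so the TCP is right over the pen. I'll descend and grip.

Request:
jog_arm(
  deltas=[
    [0, 0, -0.015, 0, 0, 0, 0.6],
    [0, 0, -0.025, 0, 0, 0, 0.6],
    [0, 0, -0.025, 0, 0, 0, 0.6],
    [0, 0, -0.02, 0, 0, 0, 0.6],
    [0, 0, -0.02, 0, 0, 0, 0.6],
    [0, 0, -0.01, 0, 0, 0, 0.6],
    [0, 0, 0, 0, 0, 0, 0.5],
    [0, 0, 0, 0, 0, 0, 0.3],
    [0, 0, 0, 0, 0, 0, 0.2],
    [0, 0, 0, 0, 0, 0, 0.1],
  ],
)

```text
t: 3.75
eef_pos: [0.4894, 0.0762, 0.1393]
tool_rot: [0.001, 0.195, 0.981, 0.001]
contact_force: [0.9, -0.2, 2.6]
gripper_width: 0.201
grasp_force: 38.9
```

Request:
jog_arm(
  deltas=[
    [0, 0, 0, 0, 0, 0, 0],
    [0, 0, 0, 0, 0, 0, 0],
    [0, 0, 0, 0, 0, 0, 0],
    [0, 0, 0.005, 0, 0, 0, 0],
    [0, 0, 0.01, 0, 0, 0, 0],
    [0, 0, 0.01, 0, 0, 0, 0],
  ],
)

```text
t: 4.35
eef_pos: [0.4886, 0.0758, 0.1641]
tool_rot: [-0.0, 0.195, 0.981, -0.0]
contact_force: [-0.1, -0.4, -0.7]
gripper_width: 0.194
grasp_force: 39.1
```

Request:
jog_arm(
  deltas=[
    [0, 0, 0.02, 0, 0, 0, 0],
    [0, 0, 0.03, 0, 0, 0, 0],
    [0, 0, 0.03, 0, 0, 0, 0],
    [0, 0, 0.02, 0, 0, 0, 0],
    [0.001, -0.01, 0, 0, 0, 0, 0],
    [0.001, -0.02, 0, 0, 0, 0, 0],
    [0.001, -0.03, 0, 0, 0, 0, 0],
    [0.001, -0.03, 0, 0, 0, 0, 0],
    [0.001, -0.03, 0, 0, 0, 0, 0],
    [0.001, -0.03, 0, 0, 0, 0, 0],
  ],
)

```text
t: 5.35
eef_pos: [0.4938, -0.076, 0.2628]
tool_rot: [-0.001, 0.195, 0.981, -0.0]
contact_force: [0.9, -0.2, -1.0]
gripper_width: 0.195
grasp_force: 39.1
```

Request:
jog_arm(
  deltas=[
    [0.001, -0.02, 0, 0, 0, 0, 0],
    [0.001, -0.01, 0, 0, 0, 0, 0],
    [0, 0, 0, 0, 0, 0, 0],
    [0, 0, 0, 0, 0, 0, 0],
  ],
)

```text
t: 5.75
eef_pos: [0.4966, -0.1033, 0.263]
tool_rot: [-0.0, 0.194, 0.981, 0.0]
contact_force: [-0.0, -0.2, -0.8]
gripper_width: 0.198
grasp_force: 39.1
```

```bash
python3 - <<'E'
from h import *
c=cam("wrist");o=bot.get_obs();print(o["t"],o["eef_pos"],o["gripper_width"],o["grasp_force"])
print(proj(c,[[.5016,-.1945,.09]]))
cv2.imwrite("pics/w3.png",c["img"][...,::-1])
E
```

```text
5.8 [ 0.49666193 -0.10284133  0.26302364] 0.20003391641201304 39.106759428977966
[[214.27171522 267.03541041]]
```

View pics/w3.png

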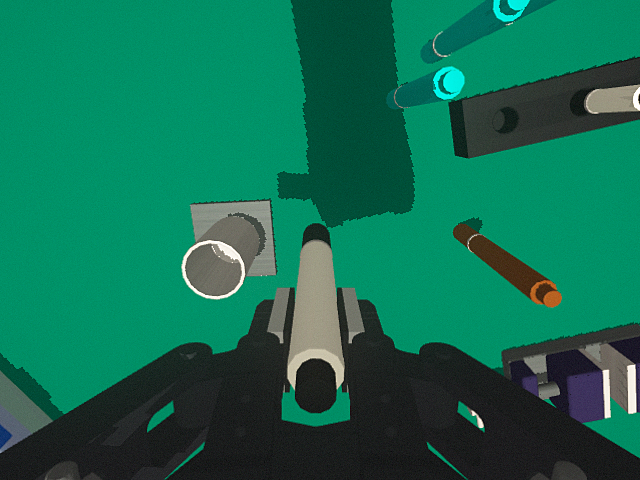

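The wrist view shows the cup rim centred at (213,269), against a prediction of (214,267). The pen hangs straight in the jaws, foot at (316,230). I'll move over the cup and go part of the way down.

Request:
jog_arm(
  deltas=[
    [0.001, -0.015, 0, 0, 0, 0, 0],
    [0.001, -0.025, 0, 0, 0, 0, 0],
    [0.001, -0.025, 0, 0, 0, 0, 0],
    [0.001, -0.018, 0, 0, 0, 0, 0],
    [0, -0.008, 0, 0, 0, 0, 0],
    [0, 0, 0, 0, 0, 0, 0],
    [0, 0, -0.01, 0, 0, 0, 0],
    [0, 0, -0.01, 0, 0, 0, 0],
    [0, 0, 0, 0, 0, 0, 0],
    [0, 0, 0, 0, 0, 0, 0],
  ],
)

```text
t: 6.8
eef_pos: [0.5005, -0.1944, 0.2427]
tool_rot: [-0.001, 0.194, 0.981, 0.0]
contact_force: [-0.0, -0.2, -0.3]
gripper_width: 0.2
grasp_force: 39.1
```

```bash
python3 - <<'E'
from h import *
s=cam("scene");d=cam("side");o=bot.get_obs();print(o["t"],o["eef_pos"])
a=cv2.resize(s["img"][180:380,160:360],None,fx=2,fy=2);b=cv2.resize(d["img"][80:280,280:480],None,fx=2,fy=2)
cv2.imwrite("pics/o.png",np.hstack([a,b])[...,::-1])
E
```

```text
6.9 [ 0.50090521 -0.19489766  0.24338395]
```

View pics/o.png

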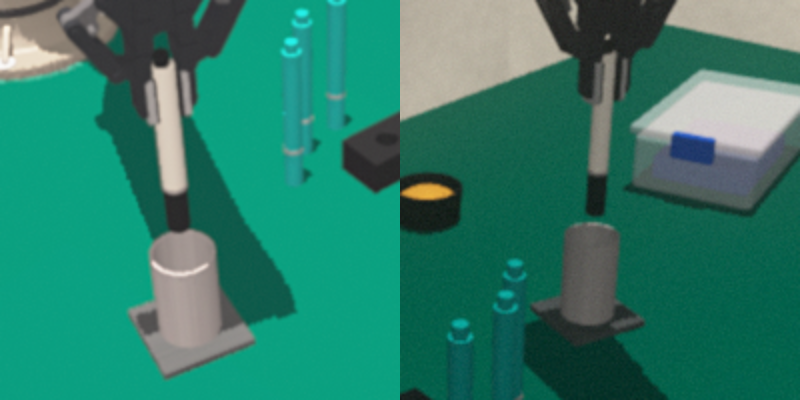

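The pen foot is over the cup mouth in both views: left half at (178,228) above the rim at (183,250), right half at (595,212) above (592,230). I'll lower it.

Request:
jog_arm(
  deltas=[
    [0, 0, -0.008, 0, 0, 0, 0],
    [0, 0, -0.012, 0, 0, 0, 0],
    [0, 0, -0.012, 0, 0, 0, 0],
    [0, 0, -0.012, 0, 0, 0, 0],
    [0, 0, -0.012, 0, 0, 0, 0],
    [0, 0, -0.012, 0, 0, 0, 0],
    [0, 0, -0.012, 0, 0, 0, 0],
    [0, 0, -0.01, 0, 0, 0, 0],
    [0, 0, -0.006, 0, 0, 0, 0],
    [0, 0, 0, 0, 0, 0, 0],
  ],
)

```text
t: 7.9
eef_pos: [0.5003, -0.195, 0.1464]
tool_rot: [-0.001, 0.195, 0.981, -0.0]
contact_force: [-0.2, -0.4, -0.8]
gripper_width: 0.196
grasp_force: 39.1
```

Request:
jog_arm(
  deltas=[
    [0, 0, -0.002, 0, 0, 0, 0],
    [0, 0, -0.002, 0, 0, 0, 0],
    [0, 0, -0.002, 0, 0, 0, 0],
    [0, 0, 0, 0, 0, 0, 0],
    [0, 0, 0, 0, 0, 0, 0],
  ],
)

```text
t: 8.4
eef_pos: [0.5008, -0.1951, 0.1414]
tool_rot: [0.0, 0.195, 0.981, 0.0]
contact_force: [-0.4, -0.6, -0.3]
gripper_width: 0.198
grasp_force: 39.1
```

Request:
jog_arm(
  deltas=[
    [0, 0, -0.001, 0, 0, 0, 0],
    [0, 0, -0.001, 0, 0, 0, 0],
    [0, 0, -0.001, 0, 0, 0, 0],
    [0, 0, 0, 0, 0, 0, 0],
    [0, 0, 0, 0, 0, 0, 0],
  ],
)

```text
t: 8.9
eef_pos: [0.5013, -0.1954, 0.1393]
tool_rot: [0.001, 0.195, 0.981, 0.0]
contact_force: [-0.5, 0.6, 9.3]
gripper_width: 0.205
grasp_force: 40.2
```

There is 9 N of contact at the expected height, so the pen is on the cup's bottom. I'll let go and withdraw.

Request:
jog_arm(
  deltas=[
    [0, 0, 0.001, 0, 0, 0, 0.22],
    [0, 0, 0, 0, 0, 0, 0.25],
    [0, 0, 0, 0, 0, 0, 0.3],
    [0, 0, 0, 0, 0, 0, 0.4],
    [0, 0, 0, 0, 0, 0, 0.5],
    [0, 0, 0, 0, 0, 0, 0.6],
    [0, 0, 0, 0, 0, 0, 0.7],
    [0, 0, 0, 0, 0, 0, 0.7],
    [0, 0, 0, 0, 0, 0, 0.7],
  ],
)

```text
t: 9.8
eef_pos: [0.5008, -0.1951, 0.1393]
tool_rot: [0.0, 0.195, 0.981, 0.0]
contact_force: [0.1, -0.3, 0.5]
gripper_width: 0.703
grasp_force: 0.0
```

Request:
jog_arm(
  deltas=[
    [0, 0, 0.01, 0, 0, 0, 0.7],
    [0, 0, 0.015, 0, 0, 0, 0.7],
    [0, 0, 0.02, 0, 0, 0, 0.7],
    [0, 0, 0.02, 0, 0, 0, 0.7],
    [0, 0, 0.02, 0, 0, 0, 0.7],
    [0, 0, 0.02, 0, 0, 0, 0.7],
    [0, 0, 0.01, 0, 0, 0, 0.7],
    [0, 0, 0, 0, 0, 0, 0.7],
    [0, 0, 0, 0, 0, 0, 0.7],
  ],
)

```text
t: 10.7
eef_pos: [0.5005, -0.1949, 0.2539]
tool_rot: [-0.0, 0.195, 0.981, 0.0]
contact_force: [-0.1, 0.1, 0.4]
gripper_width: 0.703
grasp_force: 0.0
```

```bash
python3 - <<'E'
from h import *
s=cam("scene");d=cam("side");o=bot.get_obs();print(o["t"],o["eef_pos"],o["contact_force"])
a=cv2.resize(s["img"][160:380,210:430],(400,400));b=cv2.resize(d["img"][120:360,180:420],(400,400))
cv2.imwrite("pics/end.png",np.hstack([a,b])[...,::-1])
E
```

```text
10.8 [ 0.50015446 -0.19488844  0.2533054 ] [-0.51145371  0.91347007 -0.34374914]
```

View pics/end.png

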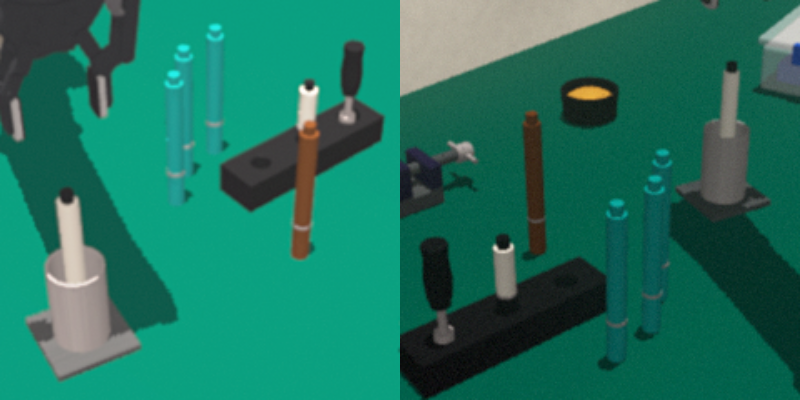

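The tall pen stands upright in the cup: top at (67,195) in the left half and (732,68) in the right half. The short pen and driver are unmoved, and the gripper is clear.

```bash
python3 -c "
from station import bot
print(bot.hand_in())"
```

```text
the job is handed in; nothing more can be done
None
```

The tall pen stands cap down on the bottom of the steel cup and is released, the short pen and nut driver still stand in the block, and the job was handed in at about 11 s; hand-in returned no verdict.

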